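# Load the rosette block onto the sloping carving stand

## Robot

A 6-joint arm with a two-finger parallel gripper is mounted at the origin on a cart in front of the work surface, level with it; the furniture and walls round the work are solid. World frame = base frame: x ahead of the robot, y to its left, z up, the work surface at z = 0. Lengths are in mm, angles in degrees, forces in N, time in s.
With the tool pointing down it reaches from about 300 to 850 mm from the base axis. Payload 4.2 kg.
Tool frame: the origin (TCP) lies midway between the tips of the shut fingers; the grasp point (between the pads) lies 19 mm behind it; z points along the fingers, x is the direction in which the jaws open and shut, and the axes are right-handed (so a half turn about z gives the same grasp; the last joint's range is limited). The gripper opens to 91 mm and grips with 3 to 60 N. Pads are 32 mm wide; open, the fingers measure 118 mm over their backs; the gripper's body (76 mm by 178 mm) begins 60 mm behind the grasp point.
Start: joints at [-71.219, 18.312, 89.639, -0, 72.044, -1.146], TCP at [195.981, -540.587, 213.976] pointing down, gripper open.
Joint ranges: [-177.97, 177.97], [-48.28, 115.42], [12.27, 149.76], [-77.06, 257.06], [2.81, 150.46], [-146.56, 146.56]. Speed limits (degrees/s): [147.25, 147.25, 180, 180, 180, 180].

## Interface

Orientations are given as [roll, pitch, yaw] about the fixed x, y, z axes, in that order (R = Rz(yaw) Ry(pitch) Rx(roll)).
In Python, from workcell import env gives the robot as it stands. The module is installed in compiled form; this text tells all that it offers.
- The arm moves only by the tool drive_tool, never from a script. Its argument "series" is a list of rows, each a list of 3 entries, a list of its own where there are three numbers: the closure, from 0 (fully open) to 1 (shut), then the shift along the tool's x, y, z in mm, then the turn, a rotation vector about the tool's x, y, z in rad. In form: [[gripper, [dx, dy, dz], [rx, ry, rz]], ...]. A call has exactly 5 rows; each row is the pose to reach, as a shift and turn from the pose commanded when the call began, along the tool's axes at that moment; what a row does not reach only later rows make up. A row lasts 1/10 s, in which the tool goes at most 50 mm and 8.59 degrees, less where a joint would pass 70% of its speed; a pose out of reach is approached as far as the arm can. A call with a gripper value outside its range is refused whole. The fingers move at their own pace and stop on an object; "squeeze" is the grip in N (left out, the last holds). Time passes only in rows, so rows that repeat a pose let the fingers close, or fill a call up. It gives the time, the measured TCP pose, the force and the opening at its end, in the units of the state.
- env.state(): the state, without advancing time (a new reading comes with each control period).
- env.grab_frame(name): name is "side" or "top"; returns a dict with "image" (384x512x3 uint8, red, green, blue), "K" (3x3 intrinsics, pixels), "origin" and "orientation" of the camera in the world. Camera axes: x right, y down, z forward; pixel columns grow to the right and rows downward; lengths in mm; the calibration is good to about 2 mm. A picture is of the moment at which its call begins. There is no depth.
- env.job_done(): hands the job in, once; it reports no verdict.
The state is a dict: "time_s": time; "qpos": joint angles; "qvel": joint speeds; "effort": joint torques, N m; "ee_pos": TCP position; "ee_rot": TCP orientation; "force": force on the tool from outside, world axes, zero at the start; "torque": the same for the moment, N m; "gripper_width": finger opening in mm.
Only numpy, scipy, OpenCV 4.12 (cv2) and the standard library are available. Lean on these libraries where they do the work, as an engineer would, in place of code of your own. Each camera call takes 0.05 s, during which the arm holds its last target.

## Task

Load the carved rosette block onto the sloping carving stand: square it up in front of the stand and slide it up the ramp between the two fences until its lower edge drops behind the lip. Then reach over it and draw it back down with a steady pull of about a kilo and a half for half a second, so that it beds firmly on the lip, and let go. Go gently throughout, never as hard as two kilos, because its edges bruise, and leave the small mallet, the wax tin and the pin box where they are.

Things in the scene. Friction and masses are not known exactly. Their poses are not given: they have to be found in the camera images.
- block: Loose pale hardwood rosette block: raised border and carved flower on top; 92 mm (its x, up the ramp) x 104 mm (y, across) x 40 mm thick (z), 0.24 to 0.42 kg. Origin: centre of its underside. Starts flat on the bench before the ramp, up to 30 mm out of line and 0.3 rad askew, x roughly up the ramp. Its sides stay wider than a usual grasp: it is pushed, on its plain vertical sides.
- block_low_edge (a point): Middle of the block's lower trailing edge (underside, 46 mm from the origin along the block's -x): the edge that must drop behind the lip.
- block_high_edge (a point): Middle of the block's leading bottom edge (underside, 46 mm from the origin along +x).
- stand: Carving stand: a sloping board 148 mm wide, screwed to the bench, with a ramp, a lip and a bed. Origin on the bench surface under the back of the lip; z up, x level in the direction in which the slope rises (14 degrees). The ramp rises without a step from the bench at x = -0.078; the bed behind the lip is 142 mm long along the slope and open at its upper end.
- fence_mouth (a point): Middle of the ramp's foot, on the bench. Two parallel wooden fences 108 mm apart (2 mm play a side), 12 mm thick, run along the ramp and bed from 48 mm beyond this point to the upper end, 14 mm above the ramp and 23 mm above the bed; on the lower ramp they flare outward by 0.26 rad to a mouth about 135 mm wide here.
- lip: Lip: dark wooden strip across the top of the ramp, flush with it; its square back face stands 9 mm above the bed. Origin: middle of the corner of back face and bed, 10.7 mm above the bench. x up the slope (14 degrees), y across, z square off the bed. Here the ramp surface is z = 0.009 (x < 0), the bed z = 0 (x > 0). A block that is home has its low edge at x = y = z = 0.
- lip_stop (a point): Middle of the lip's back face, 4 mm above the bed: the rigid stop. The bedding pull must press the block on it with more than 10 N for 0.4 s (13 to 16 N is right), but fingers pressing on the block with more than 20 N, at any time, bruise it: near the stop the force rises within a millimetre or two, so go by the force felt. Sliding the block up the ramp takes only about 2 to 5 N.
- mallet_small: Bystander: small walnut mallet standing on its head, 68 mm across, 195 mm tall; origin under its centre.
- wax_tin: Bystander: round tin of wax with a red lid, 71 mm across, 29 mm tall; origin under its centre.
- pin_box: Bystander: little shut wooden box, 69 x 86 x 35 mm; origin under its centre.

How it is judged (in metres and radians):
On the way, in this order (a step that is already met when the one before it is completed fails the run):
1. the block is on the ramp between the fences, square to them, its low edge still short of the lip (x of block_low_edge in the frame of lip between -0.125 and -0.008 m and y of block in the frame of lip between -0.006 and 0.006 m and angle between the y axis of block and the y axis of lip, either way round below 0.1 rad and z of block_low_edge in the frame of lip below 0.016 m), for 0.1 s.
2. the block's low edge has dropped behind the lip and the block lies flat on the bed (x of block_low_edge in the frame of lip between -0.002 and 0.04 m and z of block_low_edge in the frame of lip below 0.003 m and angle between the z axis of block and the z axis of lip, either way round below 0.06 rad), for 0.2 s.
3. the block, down behind the lip, is drawn back and presses on the lip with more than 10 N for 0.4 s (contact force between lip and block above 10 N and x of block_low_edge in the frame of lip below 0.003 m and z of block_low_edge in the frame of lip below 0.003 m), for 0.4 s.
At the end, for the whole second after the job is handed in: The block lies flat on the bed between the fences (within 6 mm of the middle, square within 0.06 rad), its low edge down behind the lip and within 3 mm of the lip's back face, at rest and let go (x of block_low_edge in the frame of lip between -0.002 and 0.003 m and y of block in the frame of lip between -0.006 and 0.006 m and z of block_low_edge in the frame of lip below 0.003 m and angle between the z axis of block and the z axis of lip, either way round below 0.05 rad and angle between the y axis of block and the y axis of lip, either way round below 0.06 rad and linear speed of block below 0.01 m/s); the robot touches nothing.
It fails at once if the fingers press on the block with more than 20 N (contact force between the fingers and block above 20 N).
It fails at once if the small mallet is shifted by more than 20 mm (distance of mallet_small from where it was at the start of the episode above 0.02 m).
It fails at once if the wax tin is shifted by more than 20 mm (distance of wax_tin from where it was at the start of the episode above 0.02 m).
It fails at once if the pin box is shifted by more than 20 mm (distance of pin_box from where it was at the start of the episode above 0.02 m).
It also fails if it takes over 72 s, if anything falls off the work surface, if the arm or the gripper's body presses on something with over 40 N, if the wrist force passes 120 N, or if a joint passes its speed limit or range.

## Working session

There is one attempt and no reset: what is moved stays moved. The work goes in short steps, Python scripts to look and compute and a tool call to move; the robot and the scene stay as the last step left them, time stands still between calls to the robot, and variables do not carry over. Pictures are saved under pics/ and viewed, and the job is handed in when it is done.

Besides the shell and the picture viewer there is one more tool, called after "Emit:" as name(argument=value, ...), one argument or row to a line, values as JSON. drive_tool: Moves the arm, as the interface text tells. Its arguments: {"type":"object","properties":{"series":{"type":"array","items":{"type":"array"}},"squeeze":{"type":"number"}},"required":["series"]}

```bash
mkdir -p pics
cat > h.py <<'E'
import numpy as np, cv2
from scipy.spatial.transform import Rotation as R
from workcell import env
def snap(n,f):
    d=env.grab_frame(n); cv2.imwrite('pics/'+f+'.png',d['image'][:,:,::-1]); 
    np.savez('pics/'+f+'.npz',K=d['K'],o=d['origin'],q=np.array(d['orientation'])); return d
E
python3 - <<'E'
from h import *
for n in('side','top'):
    d=snap(n,n+'0'); print(d['K'],d['origin'],d['orientation'])
print(env.state())
E
```

```text
[[435.33700114   0.         250.59184839]
 [  0.         435.33700114 192.68947306]
 [  0.           0.           1.        ]] [104.97795309 652.46547098 371.77812006] [-1.10392648e+02  1.18859990e-01 -1.48282918e+02]
[[443.31381658   0.         253.83855885]
 [  0.         443.31381658 190.46620584]
 [  0.           0.           1.        ]] [ 494.08193792  -63.83630162 1017.7727689 ] [-175.96364334   -1.33640416  -89.44504761]
{'time_s': 0.1, 'qpos': array([-7.12187310e+01,  1.83496865e+01,  8.96983019e+01, -1.03429424e-03,
        7.20425534e+01, -1.14678209e+00]), 'qvel': array([ 0.03575952, -0.00847297, -0.24126591,  0.01264125, -0.13316165,
        0.06198514]), 'effort': array([ 6.29350998e-04, -4.13333559e+01, -2.32508236e+01,  7.29229418e-02,
        4.21542011e-02, -7.12408291e-05]), 'ee_pos': array([ 195.83082489, -540.16506182,  213.19476116]), 'ee_rot': array([-1.79999171e+02,  9.05434179e-02, -7.00716286e+01]), 'force': array([ 0.00490962, -0.11557409, -0.05467945]), 'torque': array([-0.01322194,  0.01627696,  0.01798127]), 'gripper_width': 91.05010603225818}
```

View pics/side0.png

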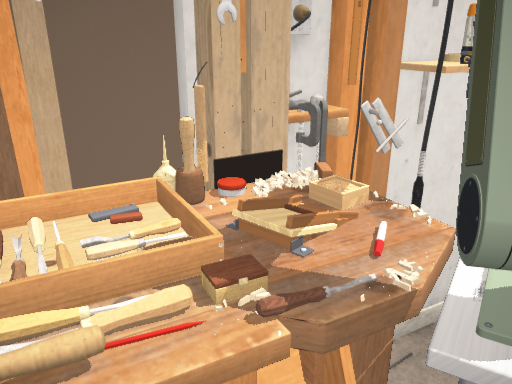

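View pics/top0.png

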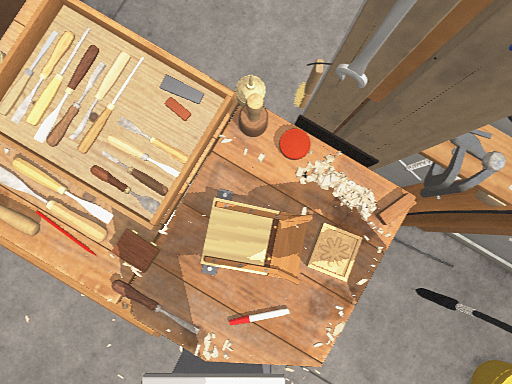

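Run:
```python
import cv2
a=cv2.imread('pics/top0.png')[110:290,170:370]
cv2.imwrite('pics/top0c.png',cv2.resize(a,None,fx=4,fy=4,interpolation=cv2.INTER_CUBIC)[:600*2])
a=cv2.imread('pics/top0.png')[120:270,150:350]
cv2.imwrite('pics/top0c.png',cv2.resize(a,None,fx=4,fy=4,interpolation=cv2.INTER_CUBIC))
```

```text
(no output)
```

View crop.

The top view shows the block at about (334,249), the stand at (245,238) rising to image left, the red tin lid at (294,143), the mallet at (252,110), and the dark pin box at (136,250).

Run:
```python
import cv2
a=cv2.imread('pics/top0.png')[185:295,190:370]
cv2.imwrite('pics/top0c.png',cv2.resize(a,(792,484),interpolation=cv2.INTER_CUBIC))
from h import *
z=np.load('pics/top0.npz'); print(R.from_euler('xyz',z['q'],degrees=True).as_matrix())
```

```text
[[ 0.00968296 -0.9974569   0.07061149]
 [-0.9996811  -0.01130315 -0.02258183]
 [ 0.02332254 -0.07037031 -0.99724825]]
```

View pics/top0c.png

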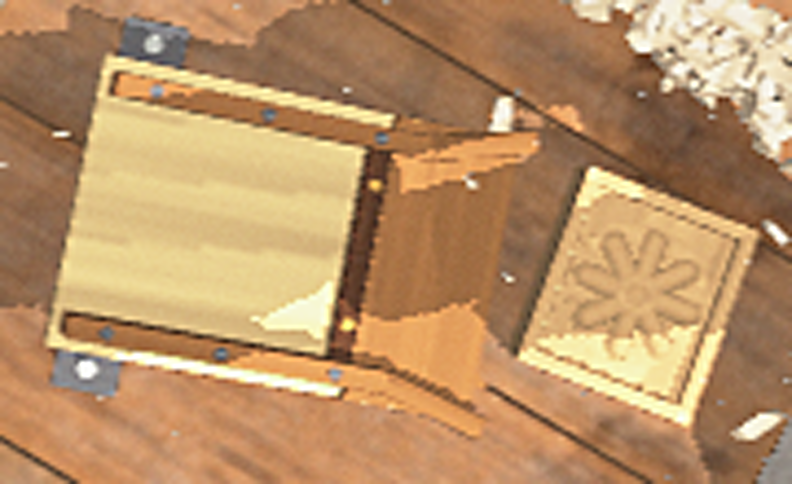

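```bash
cat >> h.py <<'E'
def cam(f):
    z=np.load('pics/'+f+'.npz'); return z['K'],z['o'],R.from_euler('xyz',z['q'],degrees=True).as_matrix()
def proj(f,P):
    K,o,M=cam(f); p=(np.atleast_2d(P)-o)@M; p=p@K.T; return p[:,:2]/p[:,2:]
def ray(f,uv,z):
    K,o,M=cam(f); uv=np.atleast_2d(uv); d=np.c_[uv,np.ones(len(uv))]@np.linalg.inv(K).T@M.T
    z=np.broadcast_to(z,len(uv)); return o+d*((z-o[2])/d[:,2])[:,None]
S=np.sin(np.radians(14));C=np.cos(np.radians(14))
def lip2stand(p):
    p=np.atleast_2d(p).astype(float); return np.c_[p[:,0]*C-p[:,2]*S,p[:,1],10.7+p[:,0]*S+p[:,2]*C]
def place(p,x,y,a):
    c,s=np.cos(a),np.sin(a); p=np.atleast_2d(p); return np.c_[x+c*p[:,0]-s*p[:,1],y+s*p[:,0]+c*p[:,1],p[:,2]]
E
cat > m.py <<'E'
from h import *
from scipy.optimize import least_squares
cr=lambda l:np.array(l)/4.4+[190,185]
# block
b=cr([(588,168),(758,232),(690,424),(519,356)])
Pb=np.array([[46,52,40],[-46,52,40],[-46,-52,40],[46,-52,40]],float)
# +x block -> image left (+y world); block y -> ? x=+Y world => y=-X world (image down)
Pb[:,1]*=-1
W=ray('top0',b,40); print(W.round(1)); print([np.linalg.norm(W[i]-W[(i+1)%4]).round(1) for i in range(4)])
f=lambda q:(proj('top0',place(Pb,*q))-b).ravel()
r=least_squares(f,[490,-240,1.5]); print('block',r.x,np.degrees(r.x[2]),r.fun.round(2))
# stand
Ls=np.array([[0,-54,9],[0,54,9],[142,-74,0],[142,74,0]],float)
s=cr([(368,152),(330,355),(108,58),(48,345)])
Ls[:,1]*=1
f=lambda q:(proj('top0',place(lip2stand(Ls),*q))-s).ravel()
Ls2=Ls.copy(); 
r2=least_squares(f,[490,-50,1.5]);print('stand',r2.x,np.degrees(r2.x[2]),r2.fun.round(2))
W=ray('top0',s,lip2stand(Ls)[:,2]);print(W.round(1))
E
python3 m.py
```

```text
[[ 492.6 -240.8   40. ]
 [ 461.4 -326.4   40. ]
 [ 366.  -291.6   40. ]
 [ 398.9 -206.2   40. ]]
[np.float64(91.1), np.float64(101.6), np.float64(91.6), np.float64(99.9)]
block [ 429.77227039 -266.29412138    1.21568406] 69.65356578598453 [ 0.18 -0.85  0.48 -0.5  -0.14  0.45 -0.51  0.87]
stand [ 448.54367022 -120.91007071    1.38381287] 79.28663719059043 [ 0.65 -0.67 -0.    0.73 -0.24 -0.84 -0.38  0.75]
[[ 4.997e+02 -1.316e+02  1.940e+01]
 [ 3.967e+02 -1.130e+02  1.940e+01]
 [ 5.450e+02  2.000e-01  4.510e+01]
 [ 4.031e+02  2.740e+01  4.510e+01]]
```

```bash
cat > ov.py <<'E'
from h import *
def overlay(f,bq,sq,crop,sc,out):
    im=cv2.imread('pics/'+f+'.png'); x0,y0,x1,y1=crop
    im=cv2.resize(im[y0:y1,x0:x1],None,fx=sc,fy=sc,interpolation=cv2.INTER_CUBIC)
    def ln(P,col):
        p=((proj(f,P)-[x0,y0]+.5)*sc-.5)
        cv2.polylines(im,[np.int32(p*16)],False,col,1,cv2.LINE_AA,4)
    if bq is not None:
        for z in(0,40): ln(place([[46,52,z],[-46,52,z],[-46,-52,z],[46,-52,z],[46,52,z]],*bq),(255,0,0))
    T=lambda p:place(lip2stand(p),*sq)
    ln(T([[0,-54,9],[0,54,9]]),(0,0,255));ln(T([[142,-74,0],[142,74,0]]),(0,0,255))
    for s in(-1,1):
        ln(T([[-30,s*54,23],[142,s*54,23]]),(0,255,0)); ln(T([[-30,s*66,23],[142,s*66,23]]),(0,255,0))
    ln(place([[-78,-67,0],[-78,67,0]],*sq),(255,0,255))
    cv2.imwrite('pics/'+out+'.png',im)
E
python3 - <<'E'
from ov import *
b=[429.8,-266.3,1.2157];s=[448.5,-120.9,1.3838]
overlay('top0',b,s,(190,185,370,295),4.4,'ovt')
overlay('side0',b,s,(200,160,380,270),4.4,'ovs')
E
```

```text
(no output)
```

View pics/ovt.png

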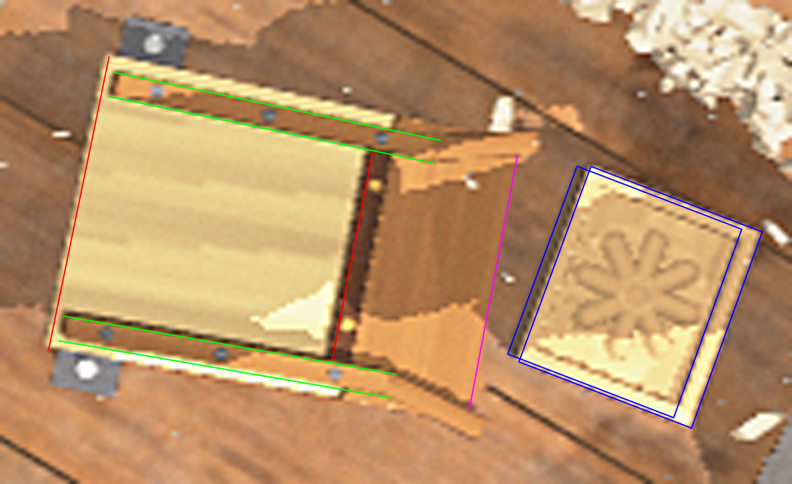

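View pics/ovs.png

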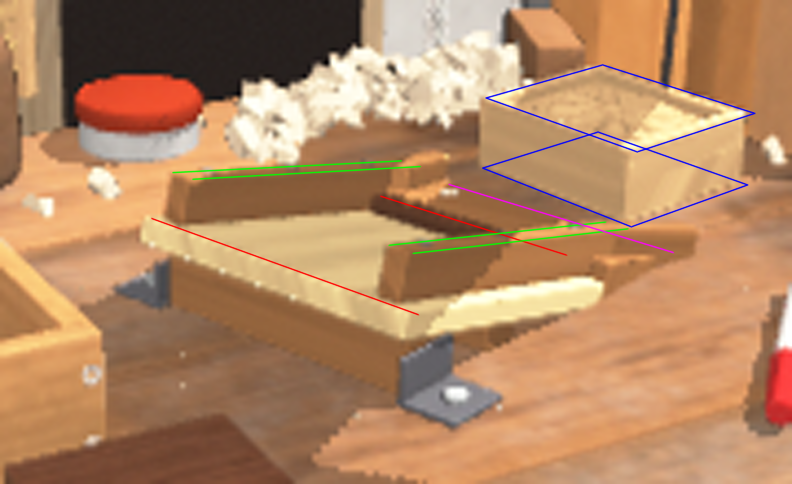

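The overlay shows the models within about 2 mm of the image. Next I plan the approach behind the block, with two fingers about 50 mm apart and square to the stand.

```bash
cat >> h.py <<'E'
SQ=[448.5,-120.9,1.3838]
def lipR():
    a=R.from_euler('z',SQ[2])*R.from_euler('y',-14,degrees=True); return a
def toolR(tilt): # tilt deg: 0 vertical, 14 square to slope; tool x=-stand y, y=-stand x, z down
    B=np.array([[0,-1,0],[-1,0,0],[0,0,-1.]]).T
    return R.from_euler('z',SQ[2])*R.from_euler('y',-tilt,degrees=True)*R.from_matrix(B)
def st2w(p): return place([p],*SQ)[0]
def w2st(p):
    c,s=np.cos(SQ[2]),np.sin(SQ[2]); d=np.array(p)-[SQ[0],SQ[1],0]; return np.array([c*d[0]+s*d[1],-s*d[0]+c*d[1],d[2]])
def w2lip(p):
    q=w2st(p); x,z=q[0],q[2]-10.7; return np.array([x*C+z*S,q[1],-x*S+z*C])
def lip2w(p): return place(lip2stand(p),*SQ)[0]
def go(target,tilt,st=None):
    st=st or env.state(); Rt=R.from_euler('xyz',st['ee_rot'],degrees=True)
    d=Rt.inv().apply(np.array(target)-st['ee_pos']); r=(Rt.inv()*toolR(tilt)).as_rotvec()
    print('shift',d.round(1),'rot',r.round(4)); return d,r
def rep():
    st=env.state(); f=lipR().inv().apply(st['force']); Rt=R.from_euler('xyz',st['ee_rot'],degrees=True)
    print('t',round(st['time_s'],2),'stand',w2st(st['ee_pos']).round(1),'lip',w2lip(st['ee_pos']).round(1),'Flip',f.round(2),'M',st['torque'].round(2),'w',round(st['gripper_width'],1),'roterr14',(Rt.inv()*toolR(14)).as_rotvec().round(4))
E
python3 - <<'E'
from h import *
rep(); go(st2w([-240,-2,90]),0)
z=[[294,143],[252,110],[136,250]]
print([w2st(ray('top0',u,0)[0]).round() for u in z])
E
```

```text
t 0.1 stand [-458.9  170.3  213.2] lip [-396.3  170.3  307.5] Flip [-0.12 -0.03 -0.03] M [-0.01  0.02  0.02] w 91.1 roterr14 [ 0.2212 -0.1251 -1.0308]
shift [-100.3 -259.8  123.4] rot [-8.000e-04  1.400e-03 -1.036e+00]
[array([ -15., -236.,    0.]), array([  96., -293.,    0.]), array([291.,  76.,   0.])]
```

Emit:
drive_tool(
  series=[
    [0.4,[-12,-31,15],[0,0,-0.12]],
    [0.4,[-24,-62,30],[0,0,-0.24]],
    [0.4,[-36,-93,45],[0,0,-0.36]],
    [0.4,[-48,-124,60],[0,0,-0.48]],
    [0.4,[-60,-155,74],[0,0,-0.6]],
  ],
)

```text
time_s: 0.6
ee_pos: [321.8, -430.1, 139.0]
ee_rot: [-180.0, 0.0, -35.4]
force: [0.0, -0.7, -0.5]
gripper_width: 55.7
```

Run:
```python
from h import *
rep(); go(st2w([-240,-2,60]),0)
```

```text
t 0.6 stand [-327.4   67.   139. ] lip [-286.6   67.   203.7] Flip [-0.79 -0.15 -0.32] M [ 0.02 -0.02 -0.05] w 55.7 roterr14 [ 0.2401 -0.052  -0.4293]
shift [  26.2 -108.2   79. ] rot [-0.0005  0.0007 -0.4313]
```

Emit:
drive_tool(
  series=[
    [0.4,[7,-27,20],[0,0,-0.11]],
    [0.4,[13,-54,40],[0,0,-0.22]],
    [0.4,[20,-81,60],[0,0,-0.33]],
    [0.4,[26,-108,79],[0,0,-0.431]],
    [0.4,[26,-108,79],[0,0,-0.431]],
  ],
)

```text
time_s: 1.1
ee_pos: [405.6, -355.5, 58.2]
ee_rot: [-179.8, 0.3, -10.8]
force: [-0.2, -0.7, 0.2]
gripper_width: 55.0
```

Run:
```python
from h import *
rep(); go(st2w([-236,-2,10]),0)
a=snap('top','top1'); snap('side','side1')
im=cv2.imread('pics/top1.png')[160:310,230:430]; cv2.imwrite('pics/top1c.png',cv2.resize(im,None,fx=4,fy=4,interpolation=cv2.INTER_CUBIC))
```

```text
t 1.1 stand [-238.5   -1.5   58.2] lip [-219.9   -1.5  103.8] Flip [-0.69  0.09  0.41] M [-0.01 -0.03  0.03] w 55.0 roterr14 [ 0.2406  0.0046 -0.0014]
shift [ 0.7 -2.3 48.2] rot [-0.0037  0.0048 -0.0008]
```

View pics/top1c.png

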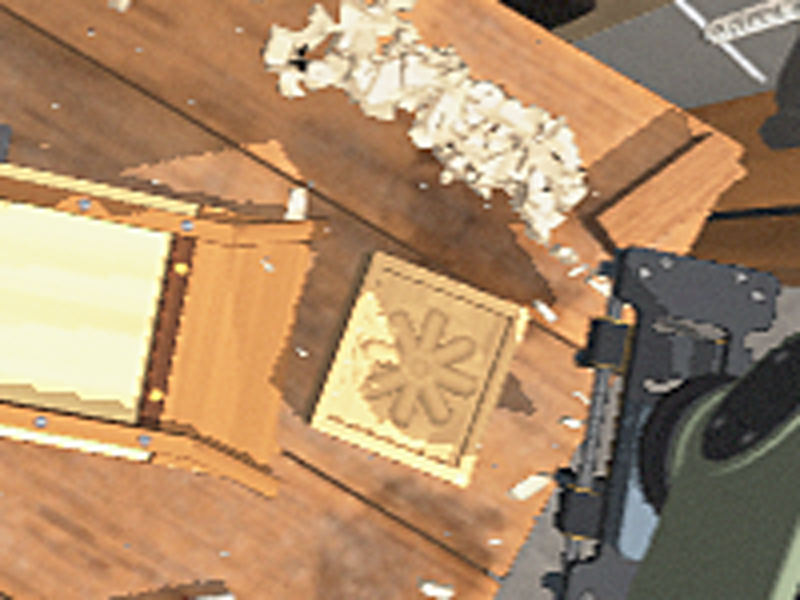

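View pics/side1.png

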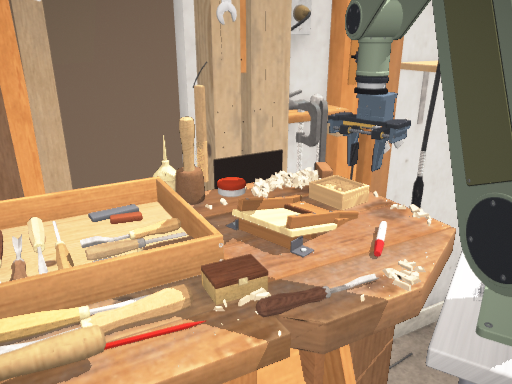

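The gripper is behind the block with its jaws parallel to the lip. Crop pixels: block corners about (375,255), (528,310), (465,487) and (312,425), fingers at x≈605. The block has not moved. I descend now.

Emit:
drive_tool(
  series=[
    [0.4,[0,0,20],[0,0,0]],
    [0.4,[1,0,38],[0,0,0]],
    [0.4,[1,-2,47],[-0.003,0.004,0]],
    [0.4,[1,-2,47],[-0.003,0.004,0]],
    [0.4,[1,-2,47],[-0.003,0.004,0]],
  ],
)

```text
time_s: 1.7
ee_pos: [406.8, -357.8, 14.7]
ee_rot: [179.8, -0.3, -11.1]
force: [-0.6, 0.0, -0.3]
gripper_width: 54.8
```

Emit:
drive_tool(
  series=[
    [0.4,[0,-4,0],[0,0,0]],
    [0.4,[0,-8,0],[0,0,0]],
    [0.4,[0,-12,0],[0,0,0]],
    [0.4,[0,-15,0],[0,0,0]],
    [0.4,[0,-18,0],[0,0,0]],
  ],
)

```text
time_s: 2.2
ee_pos: [410.3, -339.0, 14.1]
ee_rot: [179.8, -0.2, -11.0]
force: [-0.3, 0.3, -0.6]
gripper_width: 54.7
```

Run:
```python
from h import *
rep()
```

```text
t 2.2 stand [-221.4   -3.    14.1] lip [-214.    -3.    56.8] Flip [ 0.07  0.37 -0.66] M [-0.05 -0.07  0.  ] w 54.7 roterr14 [ 0.2476 -0.0048 -0.0042]
```

Emit:
drive_tool(
  series=[
    [0.4,[0,-3,2],[0,0,0]],
    [0.4,[0,-6,3],[0,0,0]],
    [0.4,[0,-9,3],[0,0,0]],
    [0.4,[0,-12,3],[0,0,0]],
    [0.4,[0,-15,3],[0,0,0]],
  ],
)

```text
time_s: 2.7
ee_pos: [413.4, -324.8, 10.9]
ee_rot: [179.8, -0.3, -11.0]
force: [0.3, -1.2, 0.6]
gripper_width: 54.5
```

Emit:
drive_tool(
  series=[
    [0.4,[0,-3,0],[0,0,0]],
    [0.4,[0,-6,0],[0,0,0]],
    [0.4,[0,-9,0],[0,0,0]],
    [0.4,[0,-12,0],[0,0,0]],
    [0.4,[0,-15,0],[0,0,0]],
  ],
)

```text
time_s: 3.2
ee_pos: [416.1, -309.8, 10.9]
ee_rot: [179.8, -0.3, -11.0]
force: [-0.0, -2.0, -0.2]
gripper_width: 54.6
```

```bash
cat >> h.py <<'E'
def look(n,k,crop=(190,185,390,335)):
    snap(n,k); x0,y0,x1,y1=crop; im=cv2.imread('pics/'+k+'.png')[y0:y1,x0:x1]
    cv2.imwrite('pics/'+k+'c.png',cv2.resize(im,None,fx=4,fy=4,interpolation=cv2.INTER_CUBIC))
E
python3 - <<'E'
from h import *
rep(); look('top','top2')
E
```

```text
t 3.2 stand [-191.7   -3.3   10.9] lip [-185.9   -3.3   46.6] Flip [-1.96 -0.35  0.31] M [-0.31 -0.18 -0.1 ] w 54.6 roterr14 [ 0.2476 -0.005  -0.0045]
```

View pics/top2c.png

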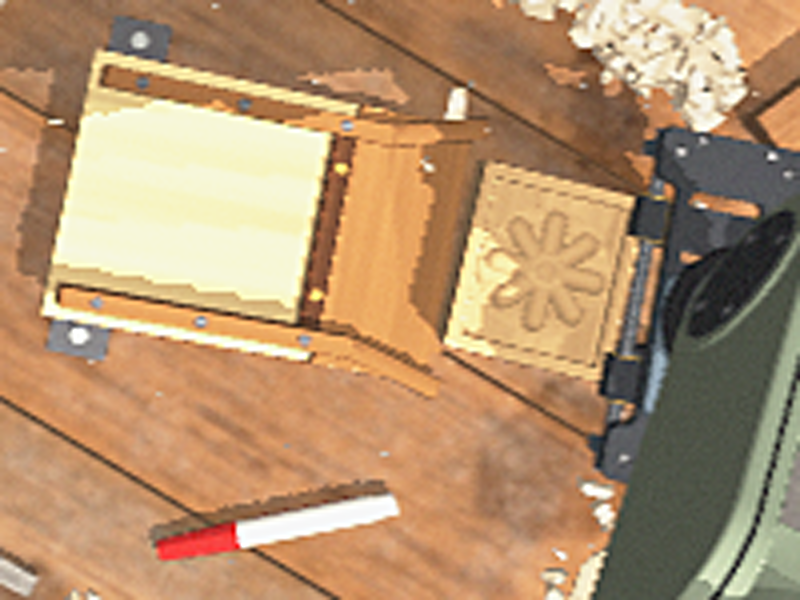

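The block is now nearly square. Its leading top corners are at about (485,163) and (445,347) in the crop. I check its lateral offset.

Run:
```python
from h import *
c=lambda l:np.array(l)/4+[190,185]
P=ray('top2',c([(487,164),(445,347),(637,196)]),40); Q=np.array([w2st(p) for p in P]); print(Q.round(1),Q[:2].mean(0),np.degrees(np.arctan2(*(Q[0]-Q[1])[:2])))
```

```text
[[ -85.   -54.4   40. ]
 [ -81.    48.1   40. ]
 [-169.7  -53.3   40. ]] [-82.97077323  -3.14217333  40.        ] -177.76049291612628
```

Emit:
drive_tool(
  series=[
    [0.4,[-0.5,-4,0],[0.01,0,0]],
    [0.4,[-1,-8,0],[0.02,0,0]],
    [0.4,[-1.5,-12,0],[0.03,0,0]],
    [0.4,[-2,-16,0],[0.04,0,0]],
    [0.4,[-2.5,-20,0],[0.05,0,0]],
  ],
)

```text
time_s: 3.75
ee_pos: [417.0, -289.4, 10.6]
ee_rot: [-177.3, -0.2, -11.0]
force: [-0.2, -1.7, -1.1]
gripper_width: 54.7
```

Run:
```python
from h import *
rep(); look('top','top3'); go(st2w([-152,0,11]),6)
```

```text
t 3.75 stand [-171.4   -0.4   10.6] lip [-166.4   -0.4   41.4] Flip [-1.88 -0.09 -0.62] M [-0.4  -0.04 -0.02] w 54.7 roterr14 [ 0.1964 -0.0042 -0.0044]
shift [ -0.4 -19.    0.5] rot [ 0.056  -0.0037 -0.005 ]
```

View pics/top3c.png

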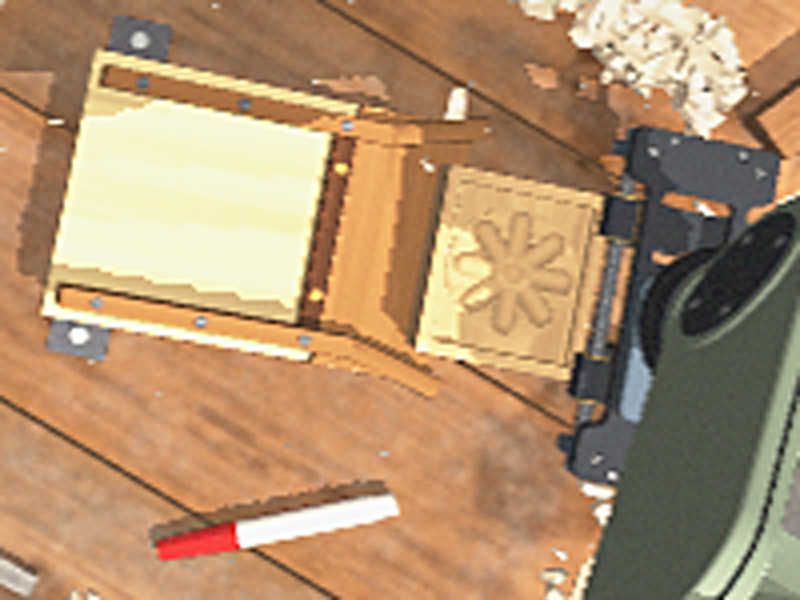

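Run:
```python
from h import *
c=lambda l:np.array(l)/4+[190,185]
P=ray('top3',c([(449,167),(416,350),(603,195)]),[44,44,40]); Q=np.array([w2st(p) for p in P]); print(Q.round(1),Q[:2].mean(0),np.degrees(np.arctan2(*(Q[1]-Q[0])[:2])))
```

```text
[[ -64.1  -48.7   44. ]
 [ -65.1   52.5   44. ]
 [-151.1  -50.2   40. ]] [-64.63881989   1.90143328  44.        ] -0.5582522539061975
```

Now it is square and within 2 mm of centre, with the leading edge starting up the ramp. I keep pushing, tilting the tool with the block.

Emit:
drive_tool(
  series=[
    [0.4,[0,-4,0],[0.01,0,0]],
    [0.4,[0,-8,0],[0.02,0,0]],
    [0.4,[0,-12,0],[0.03,0,0]],
    [0.4,[0.3,-16,0.5],[0.04,0,0]],
    [0.4,[0.5,-20,1],[0.05,0,0]],
  ],
)

```text
time_s: 4.3
ee_pos: [421.7, -270.0, 10.6]
ee_rot: [-174.4, -0.2, -11.0]
force: [-0.5, -2.0, -2.4]
gripper_width: 54.6
```

Run:
```python
from h import *
rep(); look('top','top4'); go(st2w([-130,0,11]),10)
```

```text
t 4.3 stand [-151.4   -1.3   10.6] lip [-147.    -1.3   36.6] Flip [-2.63  0.14 -1.81] M [-0.4  -0.03  0.01] w 54.6 roterr14 [ 0.1466 -0.0048 -0.0042]
shift [ -1.4 -21.    1.7] rot [ 0.0761 -0.0045 -0.0046]
```

View pics/top4c.png

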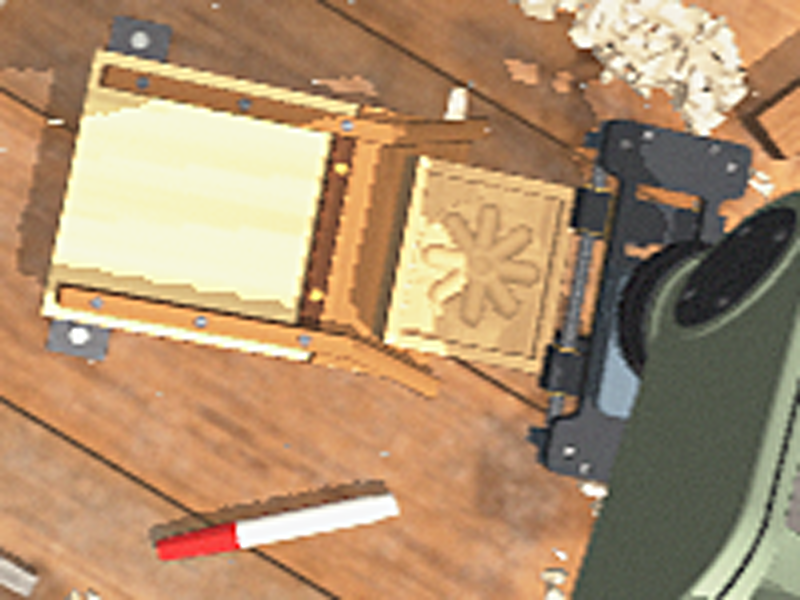

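The block is between the flared mouths (leading corners about (420,156) and (385,343)) and centred. I continue.

Emit:
drive_tool(
  series=[
    [0.4,[-0.2,-4,0.2],[0.012,0,0]],
    [0.4,[-0.4,-8,0.5],[0.024,0,0]],
    [0.4,[-0.6,-12,0.8],[0.036,0,0]],
    [0.4,[-0.8,-16,1.2],[0.048,0,0]],
    [0.4,[-1,-20,1.5],[0.06,0,0]],
  ],
)

```text
time_s: 4.85
ee_pos: [424.5, -250.1, 11.1]
ee_rot: [-171.0, -0.2, -11.0]
force: [0.0, -2.3, -1.9]
gripper_width: 54.8
```

Run:
```python
from h import *
rep(); look('top','top5'); go(st2w([-112,0,11]),13)
```

```text
t 4.85 stand [-131.4   -0.4   11.1] lip [-127.4   -0.4   32.2] Flip [-2.63 -0.43 -1.33] M [-0.48 -0.04 -0.04] w 54.8 roterr14 [ 0.0865 -0.005  -0.0041]
shift [ -0.3 -18.7   3.1] rot [ 0.068  -0.0045 -0.0044]
```

View pics/top5c.png

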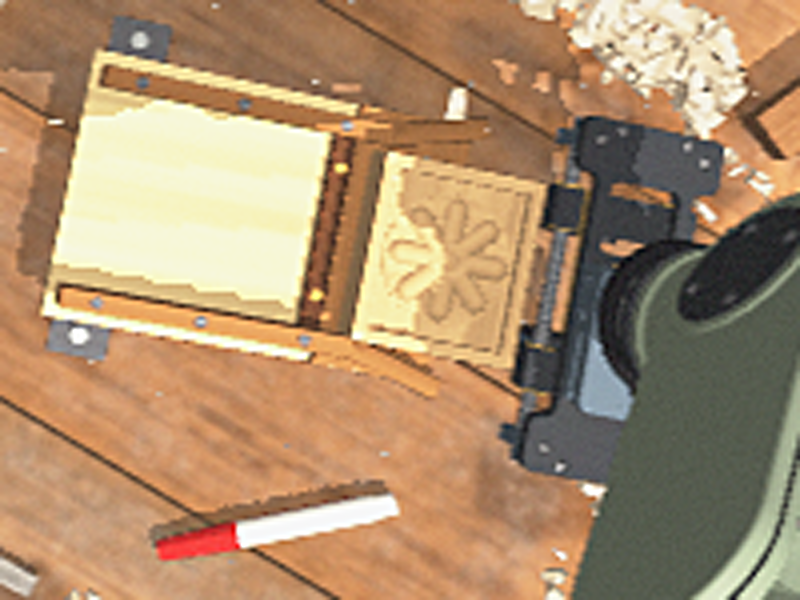

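It is nearly at the straight section and looks centred. I push on in smaller steps, watching the force.

Emit:
drive_tool(
  series=[
    [0.4,[0,-2.5,0.3],[0.01,0,0]],
    [0.4,[0,-5,0.7],[0.02,0,0]],
    [0.4,[0,-7.5,1.1],[0.03,0,0]],
    [0.4,[0,-10,1.5],[0.035,0,0]],
    [0.4,[0,-12,1.8],[0.04,0,0]],
  ],
)

```text
time_s: 5.4
ee_pos: [426.8, -238.3, 11.2]
ee_rot: [-168.7, -0.2, -11.0]
force: [-0.5, -0.8, -1.1]
gripper_width: 54.5
```

Run:
```python
from h import *
rep(); look('top','top6'); go(st2w([-100,0,12]),14)
c=lambda l:np.array(l)/4+[190,185]
```

```text
t 5.4 stand [-119.4   -0.5   11.2] lip [-115.8   -0.5   29.4] Flip [-1.16  0.38 -0.88] M [-0.48  0.05 -0.  ] w 54.5 roterr14 [ 0.047  -0.0051 -0.0041]
shift [ -0.5 -19.    3. ] rot [ 0.0466 -0.0049 -0.0041]
```

View pics/top6c.png

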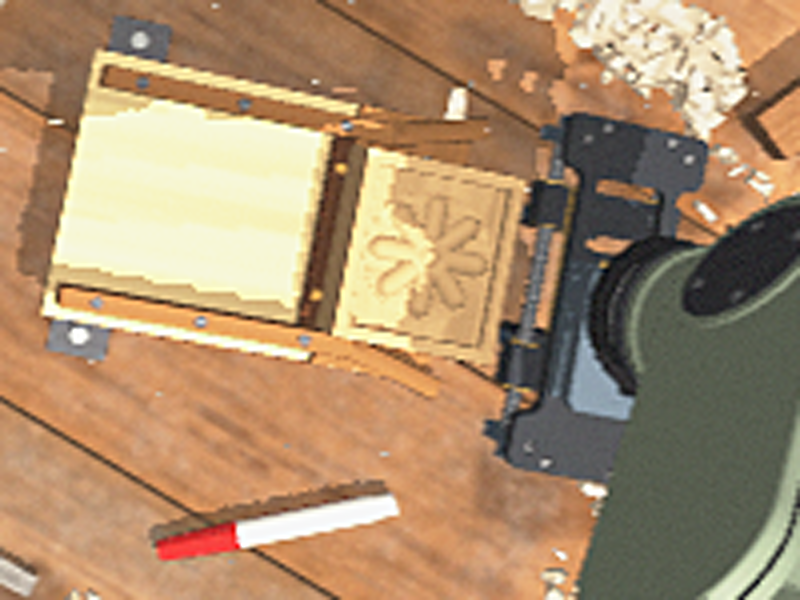

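Emit:
drive_tool(
  series=[
    [0.4,[0,-3,0.3],[0.01,0,0]],
    [0.4,[0,-6,0.6],[0.02,0,0]],
    [0.4,[0,-9,0.9],[0.03,0,0]],
    [0.4,[0,-12,1.2],[0.04,0,0]],
    [0.4,[0,-15,1.5],[0.045,0,0]],
  ],
)

```text
time_s: 5.95
ee_pos: [429.7, -223.7, 12.7]
ee_rot: [-166.1, -0.2, -11.0]
force: [-0.1, -1.6, -1.6]
gripper_width: 54.9
```

Run:
```python
from h import *
rep(); look('top','top7'); look('side','side7',(200,130,400,280))
```

```text
t 5.95 stand [-104.5   -0.6   12.7] lip [-100.9   -0.6   27.2] Flip [-1.91 -0.23 -1.13] M [-0.54  0.02 -0.01] w 54.9 roterr14 [ 0.0019 -0.0052 -0.0041]
```

View pics/top7c.png

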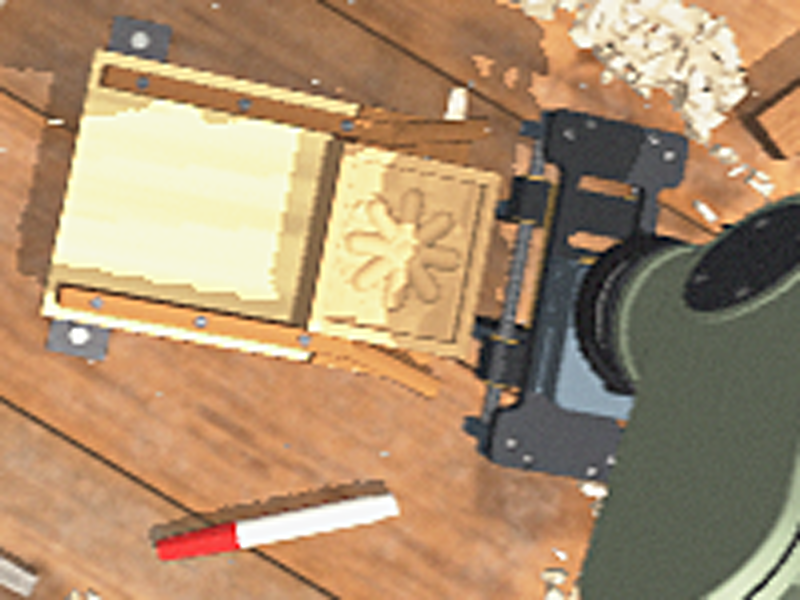

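View pics/side7c.png

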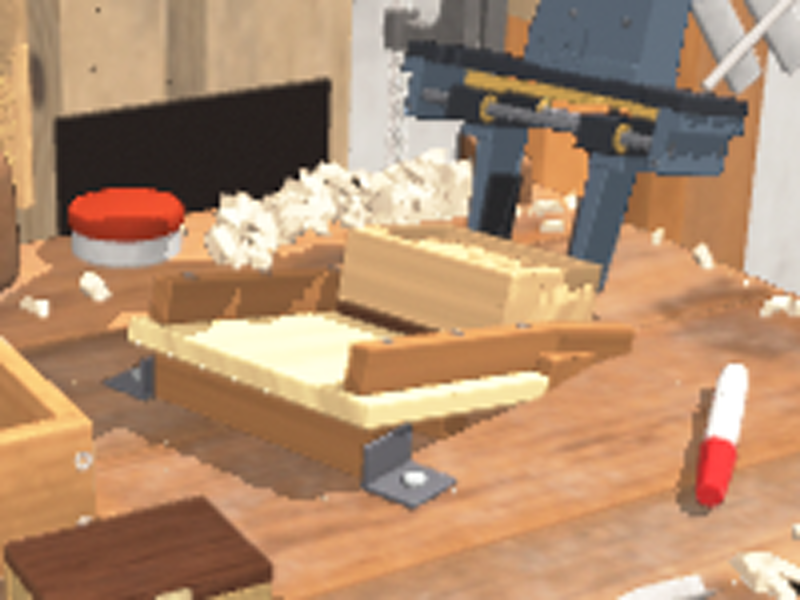

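The block is in the straight fences and square, with its leading edge over the lip. I carry on up the slope, lowering the tips slightly.

Emit:
drive_tool(
  series=[
    [0.4,[0,-4,1],[0,0,0]],
    [0.4,[0,-8,2],[0,0,0]],
    [0.4,[0,-12,3],[0,0,0]],
    [0.4,[0,-16,4],[0,0,0]],
    [0.4,[0,-20,5],[0,0,0]],
  ],
)

```text
time_s: 6.55
ee_pos: [434.4, -204.4, 13.2]
ee_rot: [-166.3, -0.4, -11.0]
force: [-0.2, -5.9, 1.9]
gripper_width: 54.8
```

Emit:
drive_tool(
  series=[
    [0.4,[0,-4,1],[0,0,0]],
    [0.4,[0,-8,2],[0,0,0]],
    [0.4,[0,-12,3],[0,0,0]],
    [0.4,[0,-16,4],[0,0,0]],
    [0.4,[0,-20,5],[0,0,0]],
  ],
)

```text
time_s: 7.05
ee_pos: [438.4, -184.1, 13.1]
ee_rot: [-166.3, -0.4, -11.0]
force: [-0.5, -5.4, 1.3]
gripper_width: 54.5
```

Run:
```python
from h import *
rep(); look('top','top8'); look('side','side8',(200,130,400,280))
```

```text
t 7.05 stand [-64.   -1.8  13.1] lip [-61.5  -1.8  17.8] Flip [-4.91 -0.49  2.58] M [-0.86  0.1  -0.04] w 54.5 roterr14 [ 0.0045 -0.0076 -0.0031]
```

View pics/top8c.png

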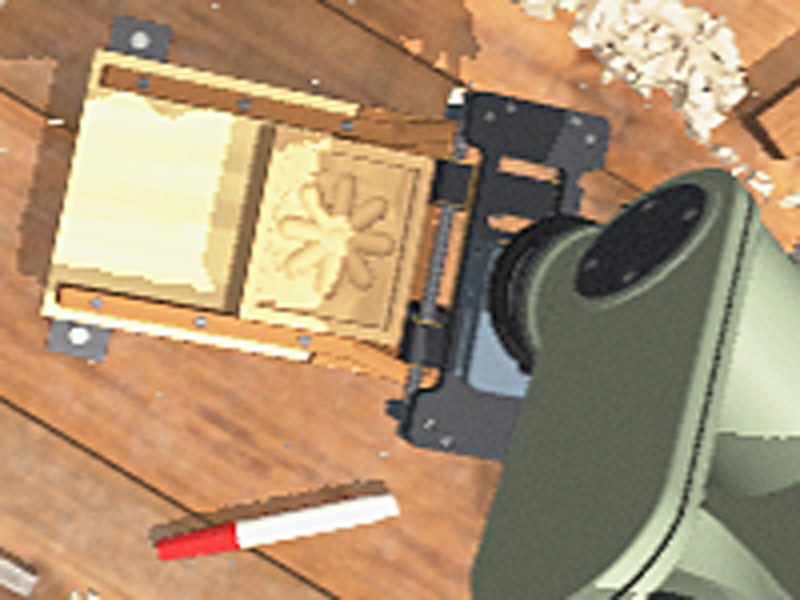

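View pics/side8c.png

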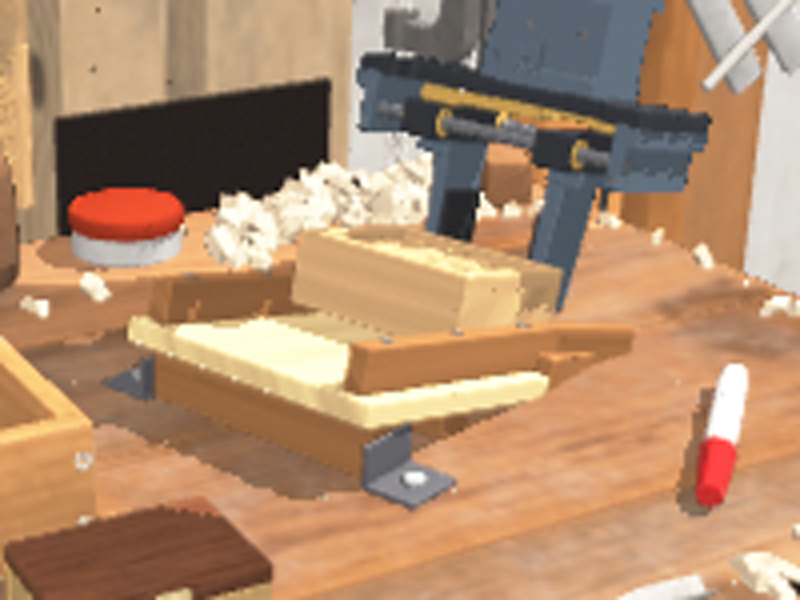

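The low edge is about 45 mm short of the lip and the push force is 5 N. The block may tip over the lip now, so I go slower.

Emit:
drive_tool(
  series=[
    [0.4,[0,-3,0],[0,0,0]],
    [0.4,[0,-6,0],[0,0,0]],
    [0.4,[0,-9,0],[0,0,0]],
    [0.4,[0,-12,0],[0,0,0]],
    [0.4,[0,-15,0],[0,0,0]],
  ],
)

```text
time_s: 7.65
ee_pos: [440.6, -169.6, 16.5]
ee_rot: [-166.2, -0.3, -11.0]
force: [-0.9, -5.2, 2.2]
gripper_width: 54.6
```

Run:
```python
from h import *
rep(); look('top','top9'); look('side','side9',(200,130,400,280))
```

```text
t 7.65 stand [-49.4  -1.3  16.5] lip [-46.5  -1.3  17.5] Flip [-4.58 -0.06  3.37] M [-0.92  0.08 -0.03] w 54.6 roterr14 [ 0.0039 -0.0064 -0.0033]
```

View pics/side9c.png

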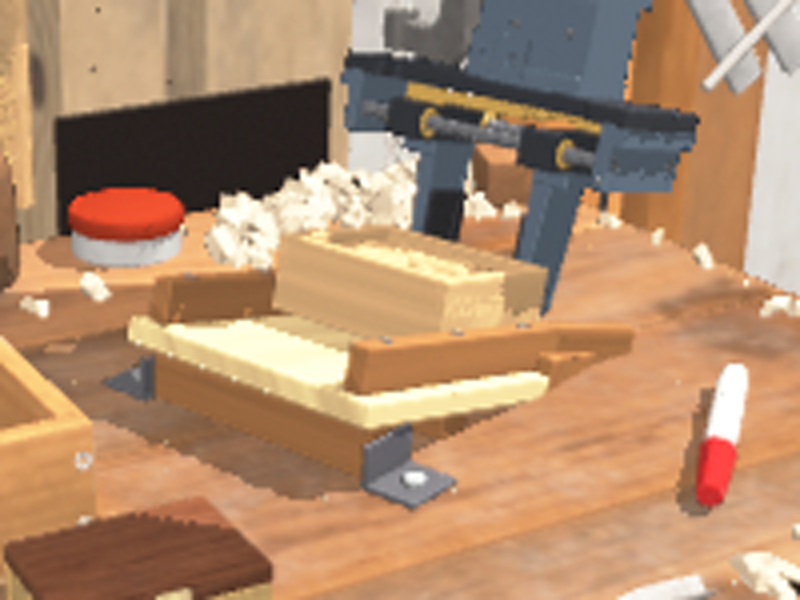

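Emit:
drive_tool(
  series=[
    [0.4,[0,-3,0],[0,0,0]],
    [0.4,[0,-6,0],[0,0,0]],
    [0.4,[0,-9,0],[0,0,0]],
    [0.4,[0,-12,0],[0,0,0]],
    [0.4,[0,-15,0],[0,0,0]],
  ],
)

```text
time_s: 8.25
ee_pos: [442.9, -154.3, 19.7]
ee_rot: [-166.1, -0.2, -11.0]
force: [0.8, -2.1, -1.4]
gripper_width: 54.8
```

Run:
```python
from h import *
rep(); look('top','top10'); look('side','side10',(200,130,400,280))
```

```text
t 8.25 stand [-33.8  -0.7  19.7] lip [-30.7  -0.7  16.9] Flip [-2.23 -1.17 -0.89] M [-0.48  0.01 -0.  ] w 54.8 roterr14 [ 0.0023 -0.0047 -0.0038]
```

View pics/side10c.png

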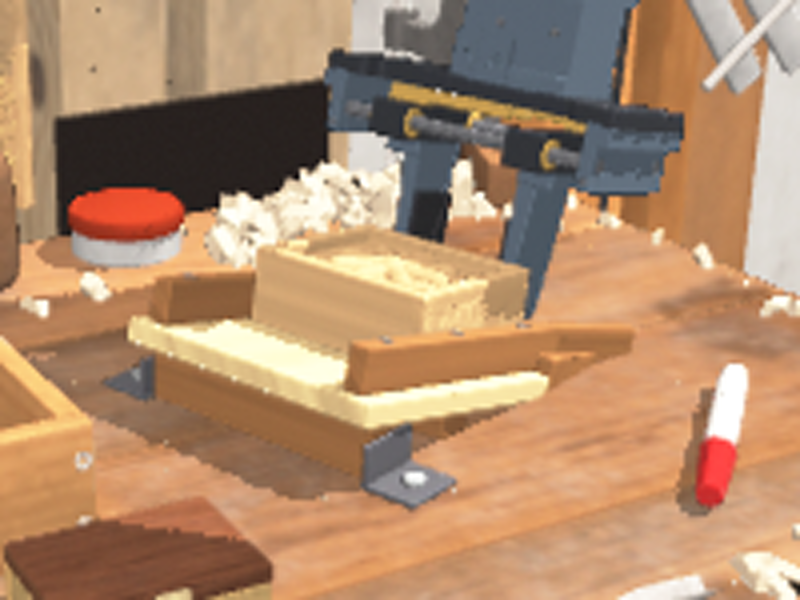

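View pics/top10c.png

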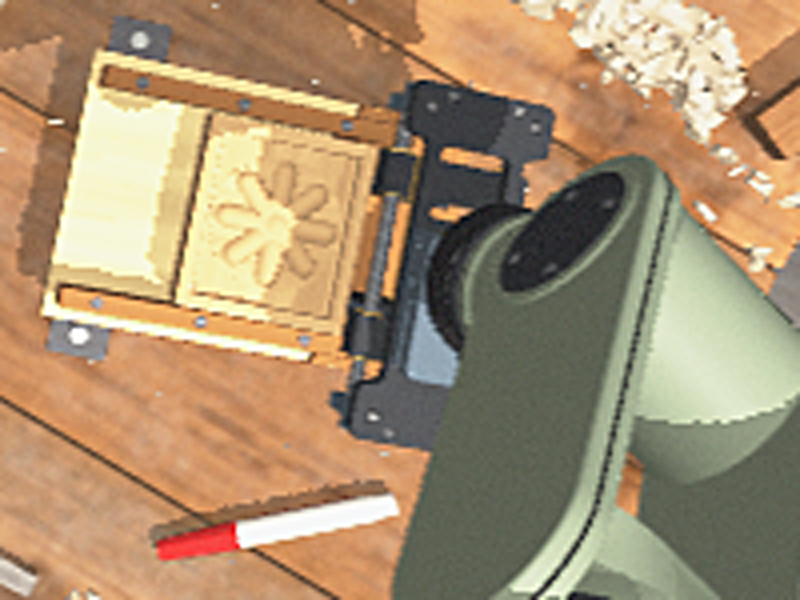

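The block has tipped down onto the bed and is still square, with the low edge about 14 mm short of the lip. I continue.

Emit:
drive_tool(
  series=[
    [0.4,[0,-3,0],[0,0,0]],
    [0.4,[0,-6,0],[0,0,0]],
    [0.4,[0,-8,0],[0,0,0]],
    [0.4,[0,-10,0],[0,0,0]],
    [0.4,[0,-12,0],[0,0,0]],
  ],
)

```text
time_s: 8.85
ee_pos: [445.2, -143.1, 22.6]
ee_rot: [-166.1, -0.2, -11.0]
force: [-0.2, -0.8, -2.2]
gripper_width: 54.9
```

Emit:
drive_tool(
  series=[
    [0.4,[0,-2,0],[0,0,0]],
    [0.4,[0,-4,0],[0,0,0]],
    [0.4,[0,-6,0],[0,0,0]],
    [0.4,[0,-8,0],[0,0,0]],
    [0.4,[0,-9,0],[0,0,0]],
  ],
)

```text
time_s: 9.35
ee_pos: [446.9, -134.5, 24.9]
ee_rot: [-166.1, -0.2, -11.0]
force: [0.1, -1.7, -1.5]
gripper_width: 54.7
```

Run:
```python
from h import *
rep(); look('top','top11'); look('side','side11',(200,130,400,280))
```

```text
t 9.35 stand [-13.7  -1.   24.9] lip [-9.9 -1.  17.1] Flip [-2.01 -0.45 -1.07] M [-0.48 -0.01 -0.01] w 54.7 roterr14 [ 0.0025 -0.0052 -0.0037]
```

View pics/side11c.png

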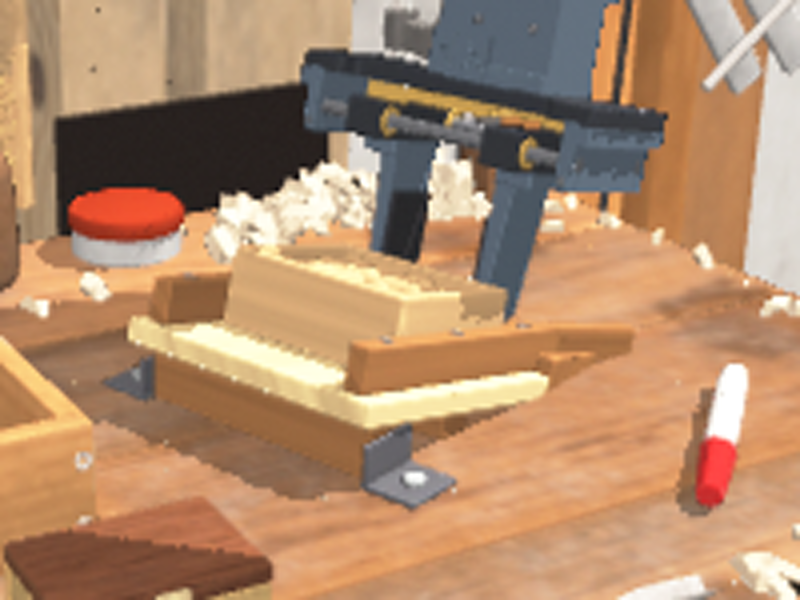

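View pics/top11c.png

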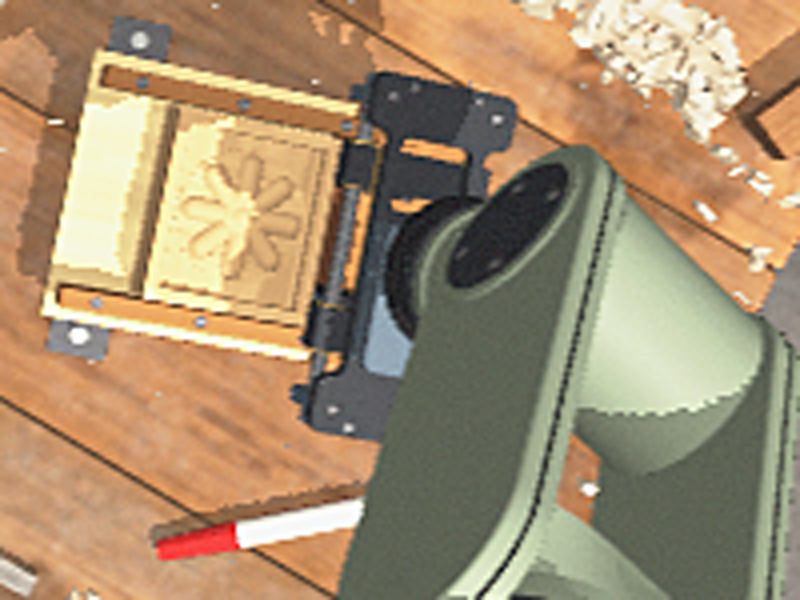

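```bash
cat >> h.py <<'E'
def ovb(f,L,y,pit,out,crop,z0=0,sc=4):
    # block with low edge at lip (L,y,z0), pitch pit (deg, nose-down positive) 
    im=cv2.imread('pics/'+f+'.png'); x0,y0,x1,y1=crop
    im=cv2.resize(im[y0:y1,x0:x1],None,fx=sc,fy=sc,interpolation=cv2.INTER_CUBIC)
    a=np.radians(pit)
    def T(p):
        p=np.array(p,float); q=np.c_[L+p[:,0]*np.cos(a)+p[:,2]*np.sin(a),y+p[:,1],z0-p[:,0]*np.sin(a)+p[:,2]*np.cos(a)]; return place(lip2stand(q),*SQ)
    for z in(0,40):
        p=(proj(f,T([[0,-52,z],[92,-52,z],[92,52,z],[0,52,z],[0,-52,z]]))-[x0,y0]+.5)*sc-.5
        cv2.polylines(im,[np.int32(p*16)],False,(255,0,0),1,cv2.LINE_AA,4)
    cv2.imwrite('pics/'+out+'.png',im)
E
python3 - <<'E'
from h import *
for L,z0,p,n in((6,0,0,'a'),(3,9,5.5,'b')):
    ovb('side11',L,0,p,'os'+n,(230,170,350,240),z0,4); ovb('top11',L,0,p,'ot'+n,(190,190,310,270),z0,4)
A=[np.vstack([cv2.imread('pics/os'+n+'.png'),cv2.imread('pics/ot'+n+'.png')]) for n in 'ab']
cv2.imwrite('pics/o11.png',cv2.resize(np.hstack(A),None,fx=.83,fy=.83))
E
```

```text
(no output)
```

View pics/o11.png

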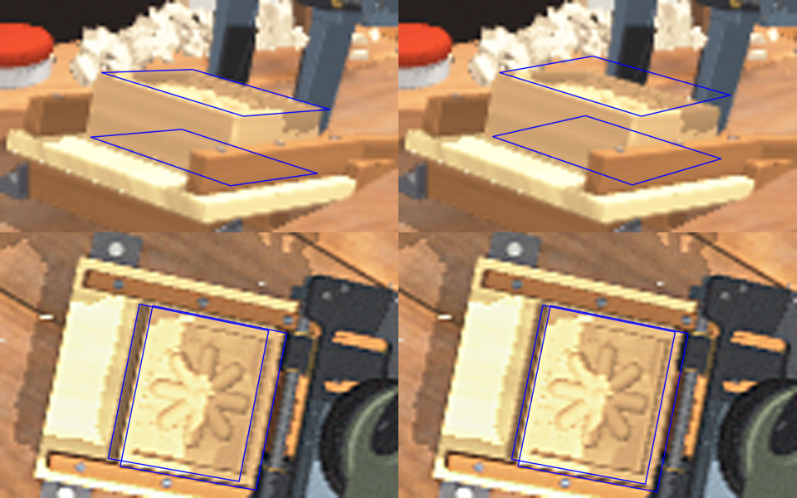

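The flat model matches and the tipped one doesn't: the block has dropped behind the lip, low edge about 6–9 mm up the bed. I retreat, lift, and go over it.

Emit:
drive_tool(
  series=[
    [0.4,[0,5,0],[0,0,0]],
    [0.4,[0,12,0],[0,0,0]],
    [0.4,[0,14,-20],[0,0,0]],
    [0.4,[0,14,-50],[0,0,0]],
    [0.4,[0,14,-75],[0,0,0]],
  ],
)

```text
time_s: 9.95
ee_pos: [440.4, -166.3, 95.1]
ee_rot: [-166.1, -0.2, -11.0]
force: [-0.4, -0.1, -0.8]
gripper_width: 54.8
```

Emit:
drive_tool(
  series=[
    [0.4,[0,-35,0],[0,0,0]],
    [0.4,[0,-70,0],[0,0,0]],
    [0.4,[0,-105,0],[0,0,0]],
    [0.4,[0,-140,0],[0,0,0]],
    [0.4,[0,-158,0],[0,0,0]],
  ],
)

```text
time_s: 10.45
ee_pos: [469.9, -13.3, 132.8]
ee_rot: [-166.1, -0.3, -10.9]
force: [-0.4, -0.2, -0.2]
gripper_width: 54.7
```

Run:
```python
from h import *
rep(); look('top','top12',(150,170,350,320)); look('side','side12',(200,130,400,280)); go(lip2w([136,0,50]),14); go(lip2w([136,0,8]),14)
```

```text
t 10.45 stand [109.7  -1.1 132.8] lip [136.   -1.1  91.9] Flip [-0.28  0.39 -0.17] M [-0.13 -0.1   0.01] w 54.7 roterr14 [ 0.0016 -0.0054 -0.0027]
shift [-1.5 -0.5 41.9] rot [ 0.0019 -0.0057 -0.001 ]
shift [-1.7 -0.5 83.9] rot [ 0.0019 -0.0057 -0.001 ]
```

View pics/side12c.png

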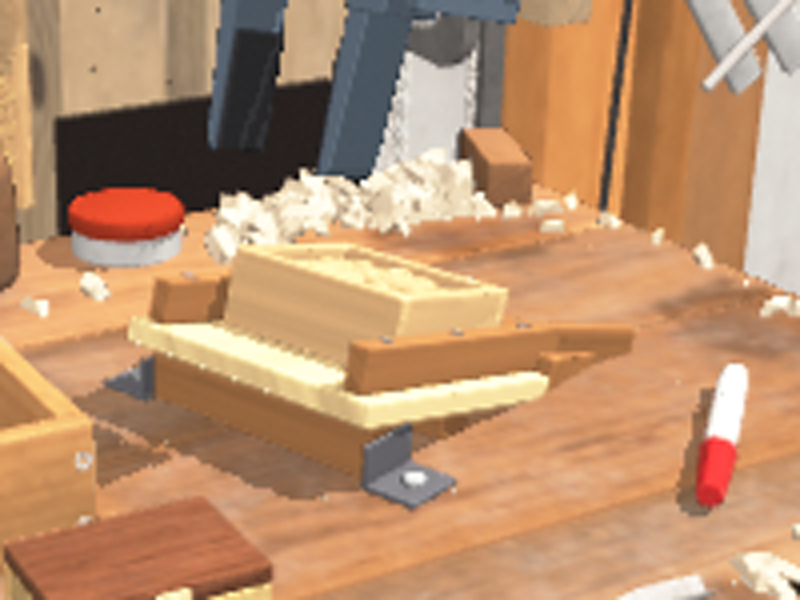

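View pics/top12c.png

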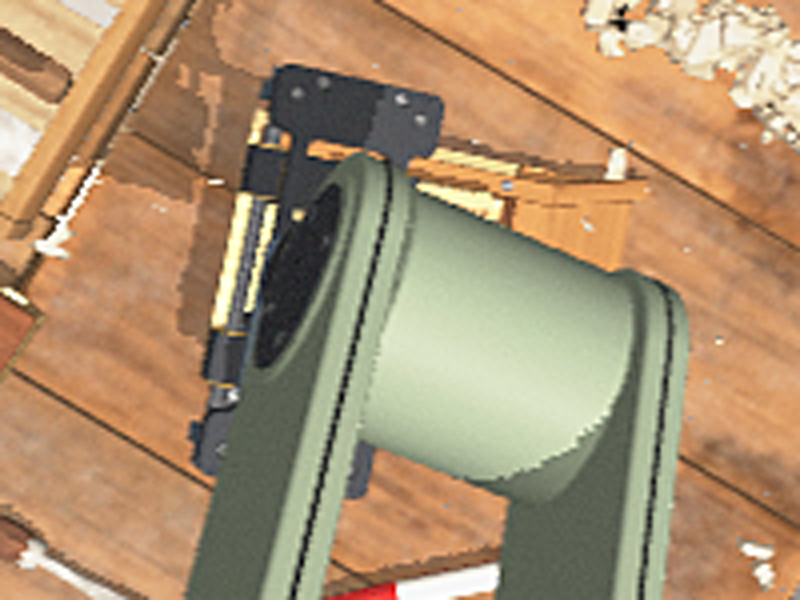

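Run:
```python
from h import *
c=lambda l:np.array(l)/4+[200,130]
def lipray(f,uv,zl):
    K,o,M=cam(f); d=M@np.linalg.inv(K)@[*uv,1]; A=w2lip(o); B=w2lip(o+d*100)-A; return A+B*(zl-A[2])/B[2]
for p,z in (((131,322),0),((365,408),0),((237,246),40),((405,303),40),((507,288),40),((350,347),23),((155,280),23)):
    print(p,lipray('side12',c(p),z).round(1))
```

```text
(131, 322) [153.5 -66.3   0. ]
(365, 408) [154.5  75.7   0. ]
(237, 246) [101.7 -51.3  40. ]
(405, 303) [112.1  58.3  40. ]
(507, 288) [ 7.7 48.  40. ]
(350, 347) [152.7  61.1  23. ]
(155, 280) [151.2 -57.4  23. ]
```

The leading edge is at about 97–99 mm on the bed and the finger fronts are at about 118 mm, so it is clear to descend.

Emit:
drive_tool(
  series=[
    [0.4,[-0.5,0,25],[-0.01,-0.005,0]],
    [0.4,[-1,0,50],[-0.02,-0.005,0]],
    [0.4,[-1,0,68],[-0.03,-0.005,0]],
    [0.4,[-1,0,78],[-0.03,-0.005,0]],
    [0.4,[-1,0,82],[-0.03,-0.005,0]],
  ],
)

```text
time_s: 11.05
ee_pos: [472.3, 3.9, 51.4]
ee_rot: [-167.9, 0.2, -11.0]
force: [-0.8, 0.5, 0.1]
gripper_width: 54.5
```

Emit:
drive_tool(
  series=[
    [0.4,[0,2,0],[0,0,0]],
    [0.4,[0,4,0],[0,0,0]],
    [0.4,[0,6,0],[0,0,0]],
    [0.4,[0,8,0],[0,0,0]],
    [0.4,[0,10,0],[0,0,0]],
  ],
)

```text
time_s: 11.55
ee_pos: [471.1, -5.5, 50.7]
ee_rot: [-167.9, -0.0, -10.9]
force: [0.1, -0.4, 0.2]
gripper_width: 54.9
```

Run:
```python
from h import *
rep(); look('side','side13',(200,130,400,280)); look('top','top13')
```

```text
t 11.55 stand [117.6  -0.8  50.7] lip [123.8  -0.8  10.4] Flip [-0.25 -0.19  0.32] M [-0.14 -0.04  0.01] w 54.9 roterr14 [ 0.0324 -0.0009 -0.0039]
```

View pics/side13c.png

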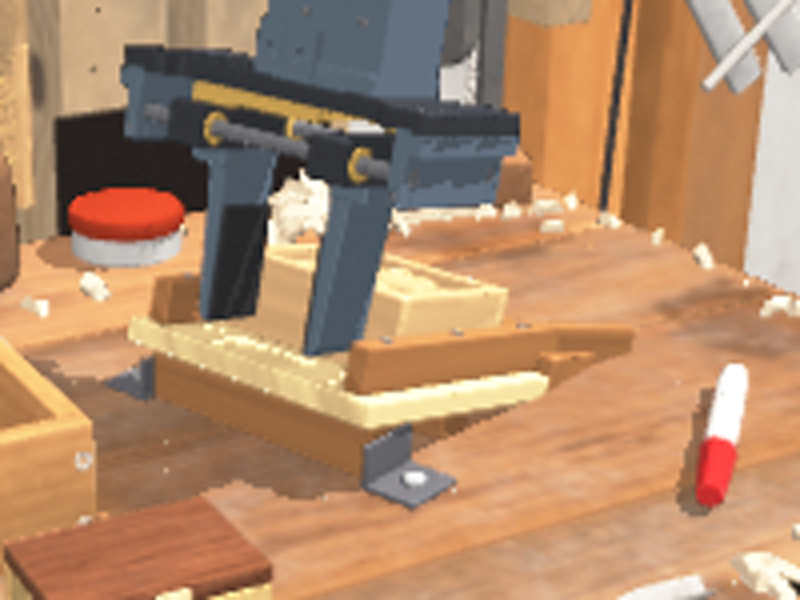

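The fingers straddle the centre behind the upper face, not yet touching. I ease down at 10 mm/s.

Emit:
drive_tool(
  series=[
    [0.4,[0,1,0.2],[0,0,0]],
    [0.4,[0,2,0.4],[0,0,0]],
    [0.4,[0,3,0.6],[0,0,0]],
    [0.4,[0,4,0.8],[0,0,0]],
    [0.4,[0,5,1],[0,0,0]],
  ],
)

```text
time_s: 12.15
ee_pos: [470.0, -9.8, 48.3]
ee_rot: [-167.9, 0.0, -10.9]
force: [-0.1, 0.1, -0.3]
gripper_width: 54.6
```

Emit:
drive_tool(
  series=[
    [0.4,[0,0.8,0],[0,0,0]],
    [0.4,[0,1.6,0],[0,0,0]],
    [0.4,[0,2.4,0],[0,0,0]],
    [0.4,[0,3.2,0],[0,0,0]],
    [0.4,[0,4,0],[0,0,0]],
  ],
)

```text
time_s: 12.65
ee_pos: [469.2, -13.6, 47.5]
ee_rot: [-167.9, 0.1, -10.9]
force: [0.5, 1.6, 0.5]
gripper_width: 54.6
```

Run:
```python
from h import *
rep()
```

```text
t 12.65 stand [109.3  -0.4  47.5] lip [114.9  -0.4   9.2] Flip [ 1.69 -0.2   0.1 ] M [-0.02 -0.07  0.  ] w 54.6 roterr14 [ 0.0323  0.0001 -0.004 ]
```

Contact at about 1.7 N. The block is sliding, so I continue slowly.

Emit:
drive_tool(
  series=[
    [0.4,[0,0.6,0],[0,0,0]],
    [0.4,[0,1.2,0],[0,0,0]],
    [0.4,[0,1.8,0],[0,0,0]],
    [0.4,[0,2.4,0],[0,0,0]],
    [0.4,[0,3,0],[0,0,0]],
  ],
)

```text
time_s: 13.15
ee_pos: [468.7, -16.5, 46.9]
ee_rot: [-167.9, 0.0, -10.9]
force: [0.1, 0.9, -0.5]
gripper_width: 54.7
```

Run:
```python
from h import *
rep()
```

```text
t 13.15 stand [106.3  -0.5  46.9] lip [111.9  -0.5   9.4] Flip [ 0.73  0.04 -0.66] M [ 0.06 -0.06 -0.07] w 54.7 roterr14 [ 0.0324 -0.0001 -0.0039]
```

Emit:
drive_tool(
  series=[
    [0.4,[0,0.3,0],[0,0,0]],
    [0.4,[0,0.6,0],[0,0,0]],
    [0.4,[0,0.9,0],[0,0,0]],
    [0.4,[0,1.2,0],[0,0,0]],
    [0.4,[0,1.5,0],[0,0,0]],
  ],
)

```text
time_s: 13.65
ee_pos: [468.4, -17.1, 46.7]
ee_rot: [-167.8, 0.1, -11.0]
force: [1.3, 6.7, 0.9]
gripper_width: 54.5
```

Emit:
drive_tool(
  series=[
    [0.4,[0,0.2,0],[0,0,0]],
    [0.4,[0,0.4,0],[0,0,0]],
    [0.4,[0,0.6,0],[0,0,0]],
    [0.4,[0,0.8,0],[0,0,0]],
    [0.4,[0,1,0],[0,0,0]],
  ],
)

```text
time_s: 14.15
ee_pos: [468.4, -17.2, 46.8]
ee_rot: [-167.7, 0.1, -11.0]
force: [1.4, 9.5, 2.8]
gripper_width: 54.9
```

Emit:
drive_tool(
  series=[
    [0.4,[0,0.2,0],[0,0,0]],
    [0.4,[0,0.4,0],[0,0,0]],
    [0.4,[0,0.6,0],[0,0,0]],
    [0.4,[0,0.8,0],[0,0,0]],
    [0.4,[0,1,0],[0,0,0]],
  ],
)

```text
time_s: 14.65
ee_pos: [468.4, -17.3, 46.9]
ee_rot: [-167.6, 0.1, -11.0]
force: [1.3, 13.1, 4.5]
gripper_width: 54.8
```

Run:
```python
from h import *
rep()
```

```text
t 14.65 stand [105.5  -0.3  46.9] lip [111.1  -0.3   9.6] Flip [13.81  1.18  1.18] M [ 2.42 -0.58  0.27] w 54.8 roterr14 [ 0.0275  0.0006 -0.0054]
```

It is against the stop at 13.8 N (stiffness about 3.6 N/mm). I hold, with a hair more.

Emit:
drive_tool(
  series=[
    [0.4,[0,0.2,0],[0,0,0]],
    [0.4,[0,0.3,0],[0,0,0]],
    [0.4,[0,0.3,0],[0,0,0]],
    [0.4,[0,0.3,0],[0,0,0]],
    [0.4,[0,0.3,0],[0,0,0]],
  ],
)

```text
time_s: 15.15
ee_pos: [468.4, -17.3, 47.0]
ee_rot: [-167.6, 0.1, -11.0]
force: [1.7, 14.6, 4.4]
gripper_width: 54.5
```

Emit:
drive_tool(
  series=[
    [0.4,[0,0,0],[0,0,0]],
    [0.4,[0,0,0],[0,0,0]],
    [0.4,[0,0,0],[0,0,0]],
    [0.4,[0,0,0],[0,0,0]],
    [0.4,[0,0,0],[0,0,0]],
  ],
)

```text
time_s: 15.65
ee_pos: [468.4, -17.3, 47.0]
ee_rot: [-167.6, 0.1, -11.0]
force: [1.8, 14.3, 3.7]
gripper_width: 54.8
```

Run:
```python
from h import *
rep(); look('side','side14',(200,130,400,280)); look('top','top14')
```

```text
t 15.65 stand [105.5  -0.3  47. ] lip [111.1  -0.3   9.7] Flip [14.88  0.91  0.08] M [ 2.52 -0.6   0.33] w 54.8 roterr14 [ 0.0272  0.0006 -0.0054]
```

View pics/side14c.png

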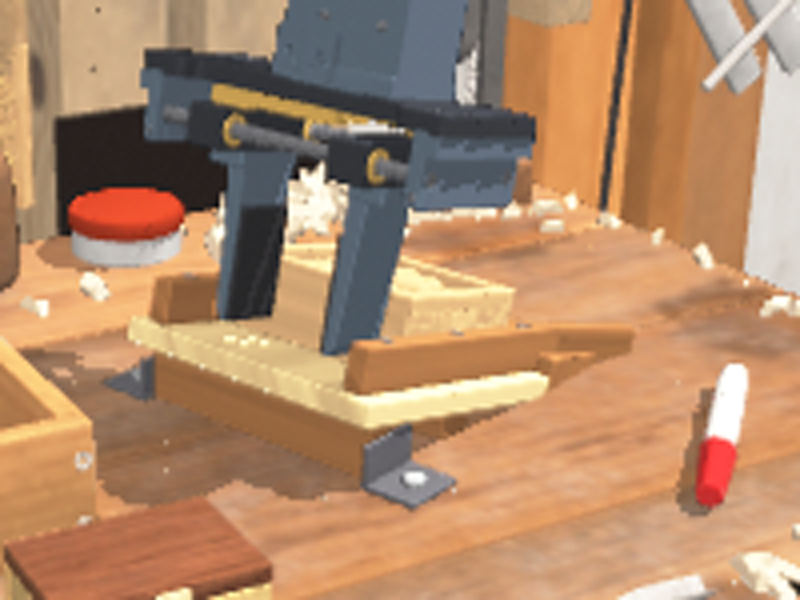

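View pics/top14c.png

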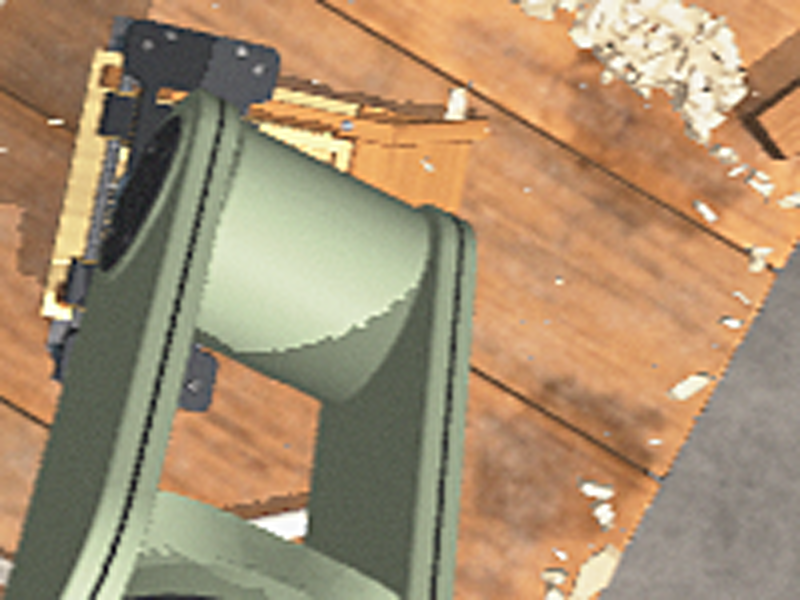

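Held at 14.3–14.9 N for a second. I release by backing off up the slope, then lift.

Emit:
drive_tool(
  series=[
    [0.4,[0,-1,0],[0,0,0]],
    [0.4,[0,-3,0],[0,0,0]],
    [0.4,[0,-6,0],[0,0,0]],
    [0.4,[0,-12,0],[0,0,0]],
    [0.4,[0,-16,0],[0,0,0]],
  ],
)

```text
time_s: 16.25
ee_pos: [471.2, -4.7, 49.5]
ee_rot: [-167.9, 0.0, -10.9]
force: [-0.9, 0.0, 0.1]
gripper_width: 54.9
```

Emit:
drive_tool(
  series=[
    [0.4,[0,-2,-25],[0,0,0]],
    [0.4,[0,-2,-55],[0,0,0]],
    [0.4,[0,-2,-90],[0,0,0]],
    [0.4,[0,-2,-130],[0,0,0]],
    [0.4,[0,-2,-150],[0,0,0]],
  ],
)

```text
time_s: 16.75
ee_pos: [466.8, -34.6, 199.8]
ee_rot: [-167.9, -0.3, -11.0]
force: [-0.5, -0.1, -0.1]
gripper_width: 54.9
```

Emit:
drive_tool(
  series=[
    [0.4,[0,30,-30],[0,0,0]],
    [0.4,[0,65,-30],[0,0,0]],
    [0.4,[0,105,-30],[0,0,0]],
    [0.4,[0,150,-30],[0,0,0]],
    [0.4,[0,195,-30],[0,0,0]],
  ],
)

```text
time_s: 17.25
ee_pos: [427.7, -228.8, 184.7]
ee_rot: [-167.9, 0.0, -10.9]
force: [1.3, 0.3, 0.7]
gripper_width: 54.9
```

Emit:
drive_tool(
  series=[
    [0.4,[0,45,0],[0,0,0]],
    [0.4,[0,90,0],[0,0,0]],
    [0.4,[0,120,0],[0,0,0]],
    [0.4,[0,130,0],[0,0,0]],
    [0.4,[0,130,0],[0,0,0]],
  ],
)

```text
time_s: 17.75
ee_pos: [403.7, -352.6, 156.9]
ee_rot: [-167.8, 0.1, -11.0]
force: [-0.2, -0.0, 0.6]
gripper_width: 54.8
```

Run:
```python
from h import *
rep(); look('side','side15',(200,130,400,280)); look('top','top15')
```

```text
t 17.75 stand [-236.     0.9  156.9] lip [-193.6    0.9  199. ] Flip [0.09 0.14 0.6 ] M [-0.16 -0.05  0.05] w 54.8 roterr14 [ 0.0317  0.0003 -0.0059]
```

View pics/side15c.png

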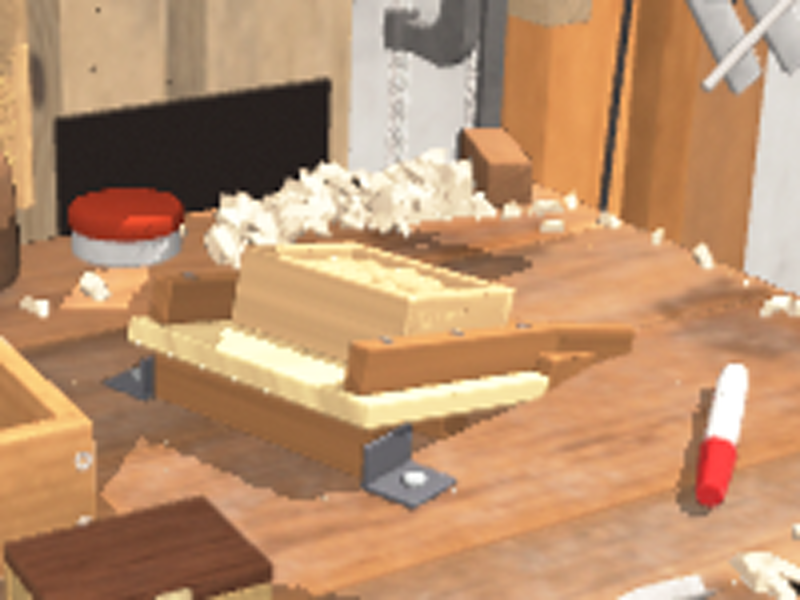

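View pics/top15c.png

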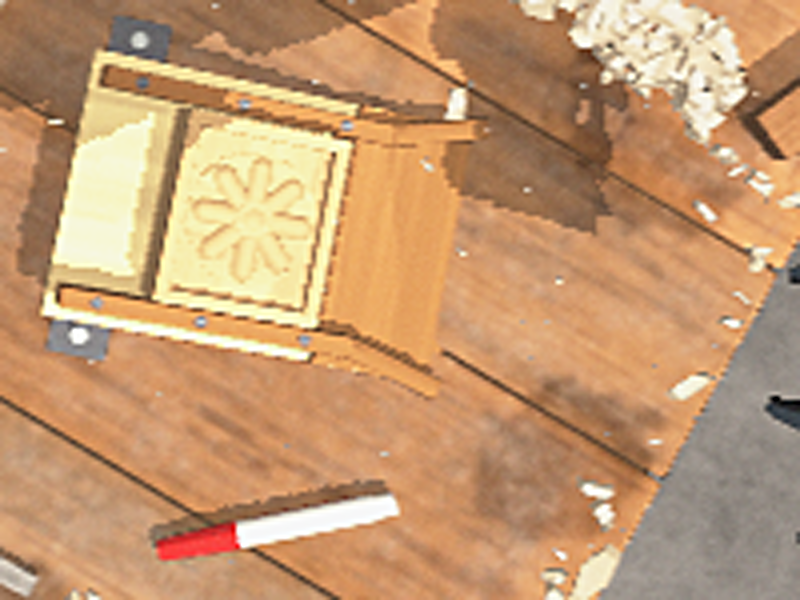

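Run:
```python
from h import *
for L,z0,p,n in((0,0,0,'a'),(-3,9.3,5.5,'b')):
    ovb('side15',L,0,p,'os'+n,(230,170,350,240),z0,4); ovb('top15',L,0,p,'ot'+n,(190,190,310,270),z0,4)
A=[np.vstack([cv2.imread('pics/os'+n+'.png'),cv2.imread('pics/ot'+n+'.png')]) for n in 'ab']
cv2.imwrite('pics/o15.png',cv2.resize(np.hstack(A),None,fx=.83,fy=.83))
c=lambda l:np.array(l)/4+[200,130]
def lipray(f,uv,zl):
    K,o,M=cam(f); d=M@np.linalg.inv(K)@[*uv,1]; A=w2lip(o); B=w2lip(o+d*100)-A; return A+B*(zl-A[2])/B[2]
for p in ((242,246),(413,303),(515,290)): print(lipray('side15',c(p),40).round(1))
```

```text
[ 98.2 -50.9  40. ]
[107.1  59.2  40. ]
[ 6.8 52.2 40. ]
```

View pics/o15.png

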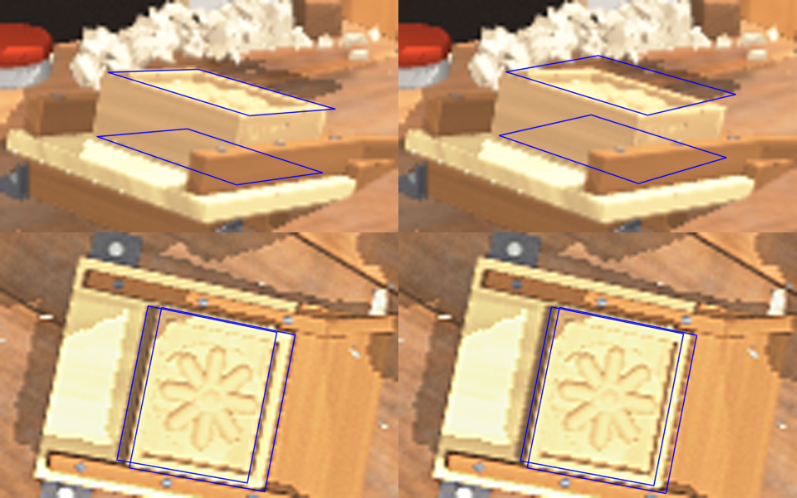

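```bash
python3 -c "
from h import *
print(env.job_done()); rep()"
```

```text
the job is handed in; nothing more can be done
None
the job is handed in; nothing more can be done
```

The block is on the stand, bedded against the lip and let go, and the job is handed in. No verdict came back.

- **Loading:** I squared the block with two fingers, pushed it up the ramp between the fences (readings 6 N or less), and it dropped behind the lip.
- **Bedding pull:** I reached over it and drew it back onto the stop. The force rose to 13.8 N, then held at 14.3–14.9 N (world or slope axes) for about a second. I then backed off, lifted, and moved the arm well clear.
- **Final pictures:** The block lies flat and square between the fences. Between release pictures it had moved about 4 mm down the slope, which agrees with the finger travel from first contact to the stop. The tin and pin box look unmoved. The mallet was mostly out of the last enlarged views, but the arm never came near it.
- **Limits of the checks:**
  - The side camera disagrees with my fitted stand model by a constant few millimetres, so the gap at the lip rests on the felt stop and not on a picture.
  - The lip contact force itself cannot be measured; I inferred it from the wrist force.
  - Force was read only at the end of each half-second move.

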